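# Put the microscope optics into their foam nests

## Robot

A 6-joint arm with a two-finger parallel gripper is mounted at the origin on the work surface. World frame = base frame: x ahead of the robot, y to its left, z up, the work surface at z = 0. Lengths are in m, angles in rad, forces in N, time in s.
With the tool pointing down it reaches from about 0.225 to 0.875 m from the base axis. Payload 3.4 kg.
Tool frame: the origin (TCP) lies on the centre line of the jaws, within the pads' length; the fingertips stand 17 mm ahead of it and the grasp point (between the pads) lies 2 mm behind it (nose_length is the distance from the TCP to the fingertips, in m); z points along the fingers, y is the line along which they close (so a half turn about z gives the same grasp; the last joint's range is limited). The gripper opens to 85 mm and grips with 20 to 120 N. Pads are 22 mm wide; open, the fingers measure 114 mm over their backs; the gripper's body (76 mm by 85 mm) begins 54 mm behind the grasp point. The pads swing forward as they close: fully open they stand 13 mm farther back than shut.
Start: joints at [-0.121, 0.276, 1.505, -0, 1.361, -0.121], TCP at [0.575, -0, 0.248] pointing down, gripper open.
Joint ranges: [-2.89, 2.89], [-0.75, 2.08], [0.22, 2.7], [-1.18, 4.32], [0.11, 2.71], [-2.7, 2.7]. Speed limits (rad/s): [2.57, 2.57, 3.14, 3.14, 3.14, 3.14].

## Interface

Orientations are given as a unit quaternion [w, x, y, z].
In Python, from rig import get_state, get_image, sign_off, find_in, place_of, nose_length gives the robot as it stands.
- The arm moves only by the tool apply_moves, never from a script. Its argument "deltas" is one flat list of numbers, 5 for each row, row after row: the finger opening in mm, from 0 to 85.4, then the shift along the tool's x, y, z in mm, then the turn about the tool's z in degrees. A call has 1 to 12 rows; each row is the pose to reach, as a shift and turn from the pose commanded when the call began, along the tool's axes at that moment; what a row does not reach only later rows make up. A row lasts 1/12 s, in which the tool goes at most 41.7 mm and 7.16 degrees, less where a joint would pass 70% of its speed; a pose out of reach is approached as far as the arm can. A call with a gripper value outside its range is refused whole. The fingers move at their own pace and stop on an object; "squeeze" is the grip in N (left out, the last holds). Time passes only in rows, so rows that repeat a pose let the fingers close. It gives the time, the measured TCP pose, the force, the opening and the grip force at its end, in the units of the state.
- get_state(): the state, without advancing time (a new reading comes with each control period).
- get_image(name): name is "scene" or "side" or "wrist"; returns a dict with "frame" (384x512x3 uint8, red, green, blue), "K" (3x3 intrinsics, pixels), "position" and "orientation" of the camera in the world. Camera axes: x right, y down, z forward; pixel columns grow to the right and rows downward; lengths in m; the calibration is good to about 2 mm. The wrist camera is an equidistant fisheye: a pixel r from the principal point sees the ray r / f radians off the axis. A picture is of the moment at which its call begins. There is no depth.
- sign_off(): hands the job in; it is judged then, once.
Trained networks look in a picture, given as the dict that the camera call returned (one of the last four; its "shot" number tells which), for a name from the list of things; names that differ only in an ending like _2 or _b are one class to them, and where a whole thing is asked for, a point or a joint stands for the part that bears it (a point fixed in the world has none). Each returns a list of dicts, best first, with "score" (0 to 1); they miss things now and then, are a little off and sometimes report something else, mostly with a low value. They report only what shows in the picture. A call takes as long as a camera call. They do not tell look-alikes from the thing itself.
- find_in(query, picture): "point" ([column, row] in pixels, amid what is visible of it).
- place_of(query, picture): "point" ([column, row] in pixels: a listed point, or the origin of a listed thing).
The state is a dict: "clock": time; "qpos": joint angles; "qd": joint speeds; "effort": joint torques, N m; "position": TCP position; "ee_rot": TCP orientation; "contact_force": force on the tool from outside, world axes, zero at the start; "moment": the same for the moment, N m; "width": finger opening in m; "gripper_force": force on a finger pad.
Only numpy, scipy, OpenCV 4.12 (cv2) and the standard library are available. Lean on these libraries where they do the work, as an engineer would, in place of code of your own. Each camera call takes 0.05 s, during which the arm holds its last target. There are 200 camera calls.

## Task

Put the microscope's loose optics away: stand each objective upright in the foam nest whose recess has the colour of its ring (red, yellow, blue), and the eyepiece, black head down, in the nest with the black recess. Each must sit flat on the floor of its own recess, upright and let go; leave the amber dropper bottle standing where it is.

Things in the scene. Friction and masses are not known exactly. Their poses are not given: they have to be found in the camera images.
- red_mid (a point): Microscope objective with a red colour ring: a steel cylinder 26 mm in diameter and 50 mm tall, about 90 g, standing loose and upright on its flat base on the table. The straight side runs from the base to 40 mm up (grip it anywhere there); above it a red sloping shoulder and a black nose 13 mm wide. The point is the centre, half-way up (25 mm above its base); z is its upward axis.
- yellow_mid (a point): Microscope objective with a yellow colour ring: a steel cylinder 26 mm in diameter and 50 mm tall, about 90 g, standing loose and upright on its flat base on the table. The straight side runs from the base to 40 mm up (grip it anywhere there); above it a yellow sloping shoulder and a black nose 13 mm wide. The point is the centre, half-way up (25 mm above its base); z is its upward axis.
- blue_mid (a point): Microscope objective with a blue colour ring: a steel cylinder 26 mm in diameter and 50 mm tall, about 90 g, standing loose and upright on its flat base on the table. The straight side runs from the base to 40 mm up (grip it anywhere there); above it a blue sloping shoulder and a black nose 13 mm wide. The point is the centre, half-way up (25 mm above its base); z is its upward axis.
- eyepiece_mid (a point): Eyepiece without any colour ring: a black round head 34 mm in diameter and 18 mm tall at the bottom, with a bare aluminium barrel 23 mm in diameter rising from it to 50 mm overall height, a dark lens in its top (grip the barrel); about 60 g, standing loose and upright on the head. The point is the centre, half-way up (25 mm above its base); z is its upward axis.
- recess_red (a point): The foam nest for the red-ringed objective: a firm, fixed white foam block 76 x 76 mm and 20 mm high, with a round flat-bottomed recess 46 mm across and 5 mm deep in the middle of its top. The recess floor and four small dots at the corners are red. The point is the centre of the recess floor, 15 mm above the table; z is up, x and y run along the block's edges.
- recess_yellow (a point): The foam nest for the yellow-ringed objective: a firm, fixed white foam block 76 x 76 mm and 20 mm high, with a round flat-bottomed recess 46 mm across and 5 mm deep in the middle of its top. The recess floor and four small dots at the corners are yellow. The point is the centre of the recess floor, 15 mm above the table; z is up, x and y run along the block's edges.
- recess_blue (a point): The foam nest for the blue-ringed objective: a firm, fixed white foam block 76 x 76 mm and 20 mm high, with a round flat-bottomed recess 46 mm across and 5 mm deep in the middle of its top. The recess floor and four small dots at the corners are blue. The point is the centre of the recess floor, 15 mm above the table; z is up, x and y run along the block's edges.
- recess_black (a point): The foam nest for the eyepiece: a firm, fixed white foam block 76 x 76 mm and 20 mm high, with a round flat-bottomed recess 54 mm across and 5 mm deep in the middle of its top. The recess floor and four small dots at the corners are black. The point is the centre of the recess floor, 15 mm above the table; z is up, x and y run along the block's edges.
- bottle_mid (a point): Amber glass dropper bottle with a white cap, 26 mm in diameter and 58 mm tall, loose, standing among the other things; to be left alone. The point is its centre, half-way up (29 mm above the table). Near it also lie a flat grey lens cap (30 mm across, 8 mm high) and a brass ring (30 mm across, 6 mm high), both without a part in the job.
Things that resemble listed ones, but are neither listed nor needed, are in the scene too. Leave any green look-alike of the part that bears red_mid alone.

How it is judged:
At the end, for the whole second after the job is handed in: Each of the three objectives and the eyepiece stands flat on the floor of its own nest's recess (centre within 13 mm of the recess centre seen from above and 22 to 28 mm above the recess floor, tilted less than 0.1 rad), at rest and released (horizontal distance between red_mid and recess_red below 0.013 m and z of red_mid in the frame of recess_red between 0.022 and 0.028 m and angle between each of red_mid, yellow_mid, blue_mid, eyepiece_mid's own z axis and vertical below 0.1 rad and linear speed of each of objective_red, objective_yellow, objective_blue, eyepiece below 0.02 m/s and horizontal distance between yellow_mid and recess_yellow below 0.013 m and z of yellow_mid in the frame of recess_yellow between 0.022 and 0.028 m and horizontal distance between blue_mid and recess_blue below 0.013 m and z of blue_mid in the frame of recess_blue between 0.022 and 0.028 m and horizontal distance between eyepiece_mid and recess_black below 0.013 m and z of eyepiece_mid in the frame of recess_black between 0.022 and 0.028 m); the robot touches nothing.
It fails at once if the amber dropper bottle is knocked or shifted by more than 20 mm (distance of bottle_mid from where it was at the start of the episode above 0.02 m).
It also fails if it takes over 120 s, if anything falls off the work surface, if the arm or the gripper's body presses on something with over 40 N, if the wrist force passes 120 N, or if a joint passes its speed limit or range.

## Working session

There is one attempt and no reset: what is moved stays moved. The work goes in short steps, Python scripts to look and compute and a tool call to move; the robot and the scene stay as the last step left them, time stands still between calls to the robot, and variables do not carry over. Pictures are saved under pics/ and viewed, at most 14 in all, crops included, and the job is handed in when it is done.

Besides the shell and the picture viewer there is one more tool, called after "Emit:" by a JSON object that holds its "op" and its "data", one argument or row to a line. apply_moves: Moves the arm, as the interface text tells. Its arguments: {"type":"object","properties":{"deltas":{"type":"array"},"squeeze":{"type":"number"}},"required":["deltas"]}

```bash
mkdir -p pics; cat > h.py <<'E'
import numpy as np, cv2
from scipy.spatial.transform import Rotation as R
from rig import *
def rot(q): return R.from_quat([q[1],q[2],q[3],q[0]]).as_matrix()
def ray(im,p,fish=False):
    K=np.array(im["K"]); u=(p[0]-K[0,2])/K[0,0]; v=(p[1]-K[1,2])/K[1,1]
    if fish:
        r=np.hypot(u,v)+1e-12; d=np.array([u/r*np.sin(r),v/r*np.sin(r),np.cos(r)])
    else: d=np.array([u,v,1.])
    return rot(im["orientation"])@d
def at_z(im,p,z,fish=False):
    d=ray(im,p,fish); c=np.array(im["position"]); return c+d*(z-c[2])/d[2]
Z=dict(red_mid=.025,yellow_mid=.025,blue_mid=.025,eyepiece_mid=.025,recess_red=.015,recess_yellow=.015,recess_blue=.015,recess_black=.015,bottle_mid=.029)
def save(im,n): cv2.imwrite(f"pics/{n}.png",im["frame"][:,:,::-1])
E
python3 - <<'E'
from h import *
for n in("scene","side","wrist"):
    im=get_image(n); save(im,n+"0"); print(n,np.round(im["position"],3))
    for q,z in Z.items():
        print(q,[(np.round(r["point"]).astype(int).tolist(),round(r["score"],2),np.round(at_z(im,r["point"],z,n=="wrist")[:2],3).tolist()) for r in place_of(q,im)[:4]])
    if n=="scene": cv2.imwrite("pics/sceneL.png",cv2.resize(im["frame"][:,:,::-1],(800,600)))
s=get_state();print(s["position"],s["ee_rot"],nose_length)
E
```

```text
scene [ 1.139 -0.011  0.821]
red_mid [([162, 264], 0.86, [0.687, -0.193]), ([129, 240], 0.54, [0.634, -0.263])]
yellow_mid [([293, 161], 0.59, [0.434, 0.064]), ([132, 237], 0.33, [0.627, -0.258])]
blue_mid [([224, 241], 0.48, [0.637, -0.08]), ([134, 238], 0.18, [0.629, -0.254])]
eyepiece_mid [([309, 226], 0.92, [0.606, 0.087]), ([132, 238], 0.18, [0.63, -0.257])]
recess_red [([412, 240], 0.75, [0.634, 0.284])]
recess_yellow [([223, 168], 0.67, [0.445, -0.089])]
recess_blue [([131, 178], 0.65, [0.47, -0.286])]
recess_black [([378, 170], 0.87, [0.454, 0.248]), ([131, 239], 0.15, [0.625, -0.262])]
bottle_mid [([131, 179], 0.63, [0.484, -0.281]), ([182, 202], 0.54, [0.546, -0.167])]
side [ 0.274 -0.649  0.485]
red_mid [([364, 281], 0.62, [0.627, -0.255]), ([367, 251], 0.62, [0.679, -0.192]), ([312, 227], 0.56, [0.629, -0.085])]
yellow_mid []
blue_mid [([312, 226], 0.66, [0.631, -0.082]), ([218, 263], 0.44, [0.426, -0.109])]
eyepiece_mid [([263, 189], 0.66, [0.606, 0.095])]
recess_red [([238, 159], 0.64, [0.622, 0.29])]
recess_yellow [([218, 262], 0.82, [0.431, -0.094])]
recess_blue [([283, 329], 0.73, [0.467, -0.28])]
recess_black [([180, 180], 0.95, [0.449, 0.246])]
bottle_mid [([288, 262], 0.69, [0.535, -0.164]), ([218, 261], 0.45, [0.426, -0.108])]
wrist [0.575 0.083 0.374]
red_mid [([323, 293], 0.91, [0.679, -0.192]), ([289, 326], 0.62, [0.633, -0.257])]
yellow_mid [([144, 117], 0.85, [0.443, 0.063]), ([225, 286], 0.68, [0.535, -0.176])]
blue_mid [([295, 228], 0.7, [0.63, -0.081])]
eyepiece_mid [([278, 91], 0.78, [0.603, 0.09])]
recess_red [([148, 118], 0.66, [0.444, 0.061]), ([186, 328], 0.33, [0.463, -0.276])]
recess_yellow [([156, 233], 0.6, [0.44, -0.096])]
recess_blue [([189, 328], 0.96, [0.468, -0.275])]
recess_black []
bottle_mid [([227, 289], 0.85, [0.538, -0.177])]
[5.75027059e-01 1.00083314e-06 2.48335518e-01] [3.45488145e-05 7.07089197e-01 7.07124363e-01 2.44637337e-05] 0.017
```

View pics/sceneL.png

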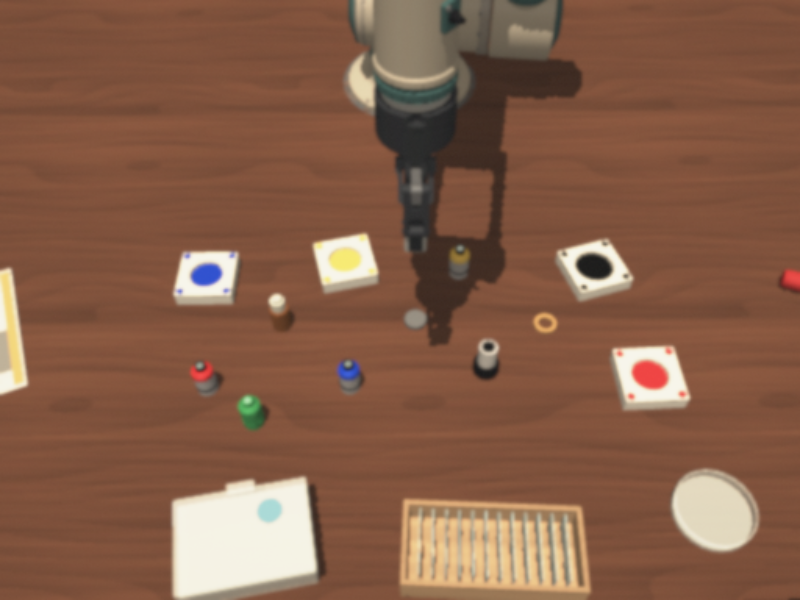

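View pics/wrist0.png

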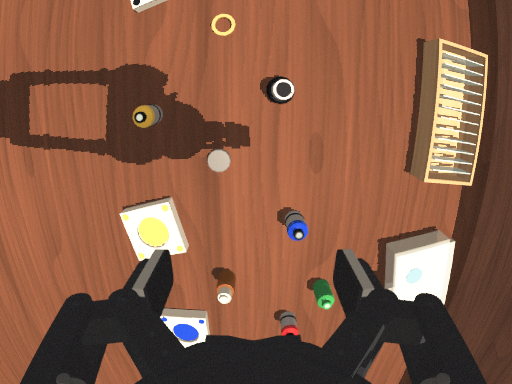

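```bash
python3 - <<'E'
import cv2,numpy as np
s=cv2.imread("pics/scene0.png");w=cv2.imread("pics/wrist0.png")
f=lambda a,x,y:cv2.resize(a[y-35:y+35,x-35:x+35],(260,260),interpolation=cv2.INTER_CUBIC)
cv2.imwrite("pics/crop.png",np.vstack([np.hstack([f(s,145,248),f(s,223,240),f(s,294,165)]),np.hstack([f(w,305,310),f(w,295,225),f(w,145,117)])]))
E
```

```text
(no output)
```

View pics/crop.png

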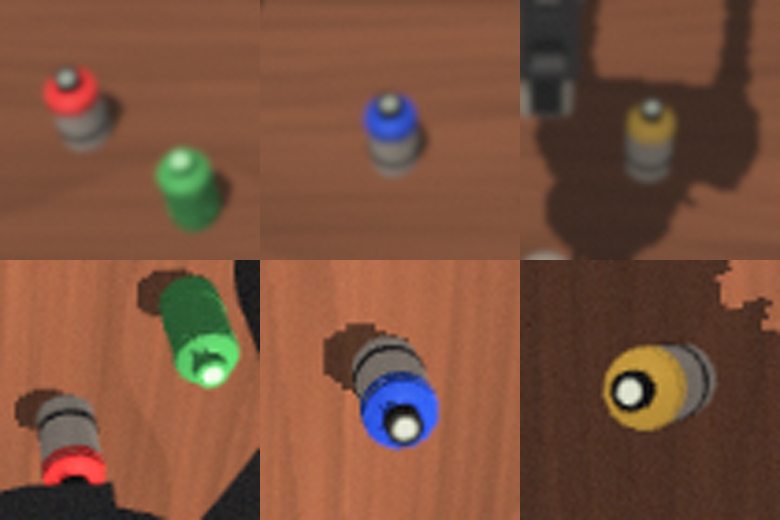

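The candidates for red_mid are scene (129,240), a steel body with a red ring, and scene (162,264), which is all green. The first fits the description. The second is the look-alike, so I'll leave it alone. Blue is at (224,241), yellow at (293,161) in shadow, and the eyepiece at (309,226). I'll start with yellow.

Emit:
{"op": "apply_moves", "data": {
  "deltas": [60,15,-34,20,0,60,32,-68,40,0,60,47,-101,60,0,60,63,-135,80,0,60,63,-135,100,0,60,63,-135,100,0,60,63,-135,100,0],
  "squeeze": 40
}}

```text
clock: 2.08
position: [0.4402, 0.063, 0.1484]
ee_rot: [0.0, 0.707, 0.707, -0.0]
contact_force: [0.8, 0.2, 0.1]
width: 0.0598
gripper_force: 0.0
```

```bash
cat > look.py <<'E'
from h import *
import sys
for n in sys.argv[1].split(","):
    im=get_image(n)
    for q in sys.argv[2].split(","):
        print(n,q,[(np.round(r["point"]).astype(int).tolist(),round(r["score"],2),np.round(at_z(im,r["point"],float(sys.argv[3]) if len(sys.argv)>3 else Z[q],n=="wrist")[:2],3).tolist()) for r in place_of(q,im)[:3]])
    save(im,n+str(im["shot"]));print(im["shot"])
s=get_state();print(np.round(s["position"],4),np.round(s["ee_rot"],3),s["clock"],s["width"])
E
python3 look.py wrist,scene yellow_mid
```

```text
wrist yellow_mid [([257, 188], 0.67, [0.444, 0.067])]
4
scene yellow_mid [([292, 163], 0.67, [0.441, 0.061])]
5
[0.4425 0.0626 0.1497] [0.001 0.707 0.707 0.001] 2.2833 0.060103736835835433
```

Emit:
{"op": "apply_moves", "data": {
  "deltas": [60,1,1,40,0,60,1,1,75,0,60,1,1,105,0,60,1,1,120,0,60,1,1,120,0,10,1,1,120,0,10,1,1,120,0,10,1,1,120,0,10,1,1,120,0,10,1,1,120,0,10,1,1,120,0,10,1,1,120,0],
  "squeeze": 40
}}

```text
clock: 3.28
position: [0.4431, 0.0639, 0.03]
ee_rot: [0.002, 0.707, 0.707, 0.002]
contact_force: [0.6, -1.6, 6.9]
width: 0.0246
gripper_force: 39.6
```

Emit:
{"op": "apply_moves", "data": {
  "deltas": [10,0,0,0,0,10,0,0,0,0,10,0,0,-15,0,10,0,0,-40,0,10,0,0,-60,0,10,0,0,-60,0]
}}

```text
clock: 3.78
position: [0.4437, 0.0641, 0.092]
ee_rot: [0.003, 0.707, 0.707, 0.003]
contact_force: [1.2, -0.4, -0.5]
width: 0.0244
gripper_force: 39.5
```

Emit:
{"op": "apply_moves", "data": {
  "deltas": [10,-30,0,0,0,10,-65,0,0,0,10,-100,0,0,0,10,-135,0,0,0,10,-159,0,0,0,10,-159,0,0,0,10,-159,0,0,0]
}}

```text
clock: 4.37
position: [0.4406, -0.0958, 0.0879]
ee_rot: [-0.0, 0.708, 0.706, -0.0]
contact_force: [-0.3, 0.3, -1.5]
width: 0.0244
gripper_force: 39.5
```

```bash
python3 look.py wrist,side,scene recess_yellow; python3 look.py side,scene,wrist yellow_mid 0.088
```

```text
wrist recess_yellow [([245, 211], 0.82, [0.435, -0.093])]
6
side recess_yellow [([220, 265], 0.56, [0.43, -0.102])]
7
scene recess_yellow [([223, 167], 0.6, [0.441, -0.09]), ([183, 201], 0.43, [0.533, -0.169])]
8
[ 0.4408 -0.0939  0.0882] [-0.     0.707  0.708  0.   ] 4.6667 0.024894197789529098
side yellow_mid [([219, 227], 0.57, [0.438, -0.093])]
9
scene yellow_mid [([216, 145], 0.57, [0.444, -0.1])]
10
wrist yellow_mid [([253, 263], 0.56, [0.441, -0.091])]
11
[ 0.4411 -0.0947  0.0884] [0.    0.707 0.707 0.   ] 4.9667 0.024695885986134862
```

View pics/wrist11.png

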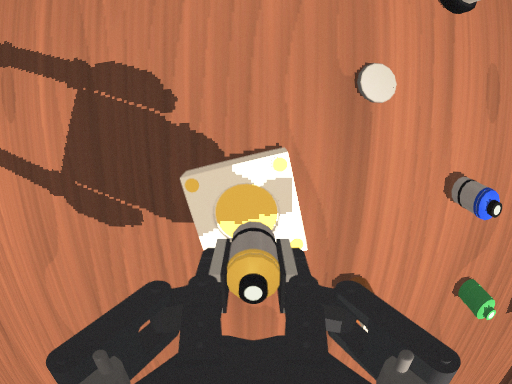

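The wrist view shows the yellow objective held upright over its nest, with the recess at about (246,210).

Emit:
{"op": "apply_moves", "data": {
  "deltas": [10,1,-4,15,0,10,1,-4,30,0,10,1,-4,40,0,10,1,-4,44,0,10,1,-4,45,0,10,1,-4,45,0]
}}

```text
clock: 5.47
position: [0.4361, -0.0936, 0.0449]
ee_rot: [-0.001, 0.707, 0.707, -0.0]
contact_force: [-5.9, 2.1, 16.8]
width: 0.0243
gripper_force: 41.5
```

```bash
python3 - <<'E'
from rig import *
s=get_state();print(s["contact_force"],s["position"])
E
```

```text
[-5.87102447  2.07549747 16.80603374] [ 0.43612239 -0.09363053  0.04490552]
```

Emit:
{"op": "apply_moves", "data": {
  "deltas": [30,0,0,-1,0,30,0,0,-1,0,36,0,0,-1,0,48,0,0,-1,0,48,0,0,-1,0,48,0,0,-25,0,48,0,0,-60,0,48,0,0,-100,0,48,0,0,-100,0]
}}

```text
clock: 6.22
position: [0.4415, -0.0956, 0.1494]
ee_rot: [0.006, 0.707, 0.707, 0.003]
contact_force: [1.2, 0.1, 0.1]
width: 0.0479
gripper_force: 0.0
```

```bash
python3 look.py wrist,scene,side yellow_mid 0.04; python3 look.py wrist,scene,side recess_yellow
```

```text
wrist yellow_mid [([244, 193], 0.8, [0.435, -0.092]), ([438, 177], 0.33, [0.618, -0.076])]
12
scene yellow_mid [([219, 157], 0.54, [0.435, -0.098])]
13
side yellow_mid [([219, 249], 0.79, [0.435, -0.091])]
14
[ 0.4359 -0.0936  0.1419] [-0.002  0.707  0.707 -0.001] 6.5167 0.047931993589891496
wrist recess_yellow [([253, 192], 0.82, [0.436, -0.094]), ([451, 180], 0.47, [0.64, -0.081])]
15
scene recess_yellow [([222, 166], 0.97, [0.439, -0.093])]
16
side recess_yellow [([218, 262], 0.65, [0.43, -0.093]), ([310, 228], 0.62, [0.631, -0.073])]
17
[ 0.4368 -0.0939  0.1428] [-0.001  0.707  0.707 -0.   ] 6.8167 0.048165545473047314
```

View pics/wrist12.png

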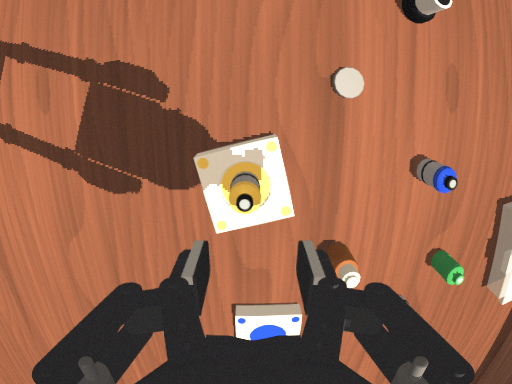

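Yellow stands in its recess, seen at wrist (245,190). Next is the eyepiece.

Emit:
{"op": "apply_moves", "data": {
  "deltas": [60,26,24,0,0,60,52,48,0,0,60,78,72,0,0,60,104,96,0,0,60,130,120,0,0,60,160,144,0,0,60,185,167,0,0,60,185,167,0,0,60,185,167,0,0]
}}

```text
clock: 7.57
position: [0.6048, 0.0923, 0.1425]
ee_rot: [-0.0, 0.706, 0.708, -0.0]
contact_force: [0.4, -0.1, -0.6]
width: 0.0601
gripper_force: 0.0
```

```bash
python3 look.py wrist,scene eyepiece_mid
```

```text
wrist eyepiece_mid [([254, 198], 0.74, [0.605, 0.089])]
18
scene eyepiece_mid [([309, 224], 0.76, [0.6, 0.087])]
19
[0.603  0.09   0.1432] [-0.     0.707  0.707 -0.001] 7.7667 0.060114181412945604
```

Emit:
{"op": "apply_moves", "data": {
  "deltas": [60,-2,0,40,0,60,-2,0,75,0,60,-2,0,98,0,60,-2,0,105,0,60,-2,0,105,0,10,-2,0,105,0,10,-2,0,105,0,10,-2,0,105,0,10,-2,0,105,0,10,-2,0,105,0,10,-2,0,105,0,10,-2,0,105,0]
}}

```text
clock: 8.77
position: [0.6056, 0.0889, 0.0405]
ee_rot: [0.002, 0.707, 0.707, 0.001]
contact_force: [-0.4, -1.2, 7.7]
width: 0.0215
gripper_force: 39.1
```

Emit:
{"op": "apply_moves", "data": {
  "deltas": [10,0,0,0,0,10,0,0,-15,0,10,0,0,-40,0,10,0,0,-60,0,10,0,0,-60,0]
}}

```text
clock: 9.18
position: [0.607, 0.0892, 0.103]
ee_rot: [0.003, 0.707, 0.707, 0.003]
contact_force: [1.4, -0.1, -0.5]
width: 0.0214
gripper_force: 39.5
```

Emit:
{"op": "apply_moves", "data": {
  "deltas": [10,20,-19,0,0,10,46,-44,0,0,10,72,-69,0,0,10,98,-94,0,0,10,124,-119,0,0,10,145,-140,0,0,10,158,-152,0,0,10,158,-152,0,0,10,158,-152,0,0]
}}

```text
clock: 9.93
position: [0.4513, 0.2474, 0.098]
ee_rot: [0.0, 0.706, 0.708, -0.0]
contact_force: [0.7, 0.0, 0.1]
width: 0.0218
gripper_force: 39.5
```

```bash
python3 look.py wrist,scene,side recess_black; python3 look.py scene,side,wrist eyepiece_mid 0.083
```

```text
wrist recess_black [([250, 204], 0.78, [0.449, 0.251])]
20
scene recess_black [([380, 170], 0.79, [0.455, 0.25])]
21
side recess_black [([178, 181], 0.68, [0.444, 0.243])]
22
[0.4529 0.2463 0.0982] [0.    0.708 0.707 0.   ] 10.2333 0.021628206408974626
scene eyepiece_mid [([385, 146], 0.68, [0.448, 0.249])]
23
side eyepiece_mid [([177, 152], 0.74, [0.455, 0.259])]
24
wrist eyepiece_mid [([253, 249], 0.63, [0.452, 0.25])]
25
[0.4522 0.2468 0.0983] [ 0.     0.707  0.707 -0.   ] 10.5333 0.02169085996266443
```

Good; I'll lower it with a 1–2 mm correction.

Emit:
{"op": "apply_moves", "data": {
  "deltas": [10,1,-2,15,0,10,1,-2,30,0,10,1,-2,40,0,10,1,-2,43,0,10,1,-2,44,0,10,1,-2,44,0]
}}

```text
clock: 11.03
position: [0.4492, 0.2477, 0.0555]
ee_rot: [-0.0, 0.707, 0.707, -0.001]
contact_force: [-4.4, -1.3, 9.4]
width: 0.0216
gripper_force: 40.7
```

Emit:
{"op": "apply_moves", "data": {
  "deltas": [27,0,0,0,0,27,0,0,0,0,36,0,0,0,0,48,0,0,0,0,48,0,0,0,0,48,0,0,-25,0,48,0,0,-60,0,48,0,0,-90,0,48,0,0,-90,0]
}}

```text
clock: 11.78
position: [0.4539, 0.2495, 0.1499]
ee_rot: [0.002, 0.707, 0.707, 0.005]
contact_force: [0.3, 1.0, -0.6]
width: 0.0478
gripper_force: 0.0
```

```bash
python3 look.py wrist,scene,side eyepiece_mid 0.04; python3 look.py wrist recess_black
```

```text
wrist eyepiece_mid [([242, 198], 0.88, [0.446, 0.249])]
26
scene eyepiece_mid [([378, 158], 0.84, [0.442, 0.244])]
27
side eyepiece_mid [([175, 167], 0.67, [0.447, 0.27])]
28
[0.449  0.2476 0.1429] [-0.001  0.707  0.707 -0.001] 12.0833 0.04796005176244561
wrist recess_black [([252, 187], 0.89, [0.448, 0.251]), ([435, 150], 0.37, [0.627, 0.29])]
29
[0.4493 0.2477 0.143 ] [-0.001  0.707  0.707 -0.001] 12.1833 0.048133123330454004
```

View pics/wrist26.png

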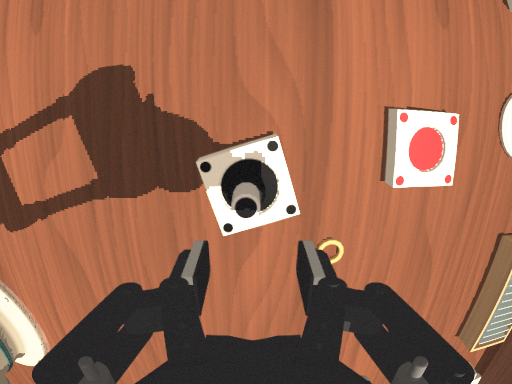

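The eyepiece stands in the black recess at (247,195). Next is blue.

Emit:
{"op": "apply_moves", "data": {
  "deltas": [60,-30,17,0,0,60,-62,34,0,0,60,-95,52,0,0,60,-128,70,0,0,60,-161,89,0,0,60,-194,107,0,0,60,-227,125,0,0,60,-260,143,0,0,60,-295,162,0,0,60,-329,181,0,0,60,-329,181,0,0,60,-329,181,0,0]
}}

```text
clock: 13.18
position: [0.6315, -0.0831, 0.1429]
ee_rot: [-0.001, 0.708, 0.706, -0.0]
contact_force: [0.2, 0.9, -0.2]
width: 0.0597
gripper_force: 0.0
```

```bash
python3 look.py wrist,scene blue_mid
```

```text
wrist blue_mid [([252, 193], 0.56, [0.63, -0.082])]
30
scene blue_mid [([224, 242], 0.6, [0.641, -0.079]), ([379, 159], 0.49, [0.432, 0.25]), ([180, 201], 0.26, [0.542, -0.172])]
31
[ 0.6301 -0.0796  0.1439] [-0.001  0.707  0.708 -0.   ] 13.3833 0.06003095037196346
```

Emit:
{"op": "apply_moves", "data": {
  "deltas": [60,0,1,40,0,60,0,1,75,0,60,0,1,105,0,60,0,1,115,0,60,0,1,115,0,10,0,1,115,0,10,0,1,115,0,10,0,1,115,0,10,0,1,115,0,10,0,1,115,0,10,0,1,115,0,10,0,1,115,0]
}}

```text
clock: 14.38
position: [0.6337, -0.0812, 0.0319]
ee_rot: [0.002, 0.707, 0.707, 0.001]
contact_force: [-0.7, 1.0, 6.9]
width: 0.0247
gripper_force: 39.7
```

Emit:
{"op": "apply_moves", "data": {
  "deltas": [10,0,0,0,0,10,0,0,-15,0,10,0,0,-40,0,10,0,0,-75,0,10,0,0,-100,0,10,0,0,-100,0]
}}

```text
clock: 14.88
position: [0.6359, -0.082, 0.1363]
ee_rot: [0.006, 0.707, 0.707, 0.003]
contact_force: [1.6, 0.6, -0.4]
width: 0.0247
gripper_force: 39.5
```

Emit:
{"op": "apply_moves", "data": {
  "deltas": [10,-22,-18,0,0,10,-47,-39,0,0,10,-72,-60,0,0,10,-97,-81,0,0,10,-122,-102,0,0,10,-147,-123,0,0,10,-172,-144,0,0,10,-197,-165,0,0,10,-197,-165,25,0,10,-197,-165,40,0,10,-197,-165,40,0,10,-197,-165,40,0]
}}

```text
clock: 15.88
position: [0.4662, -0.2776, 0.0886]
ee_rot: [-0.001, 0.707, 0.707, -0.0]
contact_force: [0.5, -0.2, -2.1]
width: 0.0248
gripper_force: 39.6
```

```bash
python3 look.py wrist,scene,side recess_blue; python3 look.py scene,side,wrist blue_mid 0.085
```

```text
wrist recess_blue [([246, 219], 0.59, [0.461, -0.282])]
32
scene recess_blue [([133, 176], 0.73, [0.464, -0.283])]
33
side recess_blue [([285, 328], 0.94, [0.47, -0.279])]
34
[ 0.4678 -0.2781  0.0902] [0.001 0.707 0.707 0.   ] 16.1833 0.0247191471871561
scene blue_mid [([128, 155], 0.5, [0.468, -0.277]), ([132, 241], 0.42, [0.675, -0.237])]
35
side blue_mid [([282, 295], 0.6, [0.464, -0.282])]
36
wrist blue_mid [([250, 259], 0.96, [0.466, -0.274])]
37
[ 0.4671 -0.278   0.0895] [0.    0.707 0.707 0.   ] 16.4833 0.02483816658577393
```

Emit:
{"op": "apply_moves", "data": {
  "deltas": [10,-2,-1,15,0,10,-2,-1,30,0,10,-2,-1,40,0,10,-2,-1,43,0,10,-2,-1,44,0,10,-2,-1,44,0]
}}

```text
clock: 16.98
position: [0.4653, -0.2796, 0.0466]
ee_rot: [-0.001, 0.707, 0.707, -0.0]
contact_force: [-4.3, 1.8, 9.9]
width: 0.025
gripper_force: 41.0
```

Emit:
{"op": "apply_moves", "data": {
  "deltas": [30,0,0,0,0,30,0,0,0,0,36,0,0,0,0,48,0,0,0,0,48,0,0,0,0,48,0,0,-25,0,48,0,0,-60,0,48,0,0,-100,0,48,0,0,-100,0]
}}

```text
clock: 17.73
position: [0.47, -0.283, 0.1524]
ee_rot: [0.007, 0.707, 0.707, 0.001]
contact_force: [0.6, -1.0, 0.2]
width: 0.0478
gripper_force: 0.0
```

```bash
python3 look.py wrist,scene,side blue_mid 0.04; python3 look.py wrist recess_blue;python3 look.py wrist,scene red_mid
```

```text
wrist blue_mid [([249, 189], 0.65, [0.468, -0.278])]
38
scene blue_mid [([133, 172], 0.82, [0.475, -0.276])]
39
side blue_mid [([280, 320], 0.94, [0.46, -0.284]), ([240, 158], 0.23, [0.61, 0.242])]
40
[ 0.4651 -0.2792  0.1437] [-0.002  0.707  0.707 -0.   ] 18.0333 0.04763488627595684
wrist recess_blue [([251, 192], 0.57, [0.463, -0.281])]
41
[ 0.4653 -0.2795  0.1438] [-0.001  0.707  0.707 -0.   ] 18.1333 0.04813833626402363
wrist red_mid [([472, 113], 0.65, [0.682, -0.195])]
42
scene red_mid [([133, 236], 0.84, [0.625, -0.257]), ([161, 261], 0.82, [0.682, -0.196])]
43
[ 0.4659 -0.2799  0.1447] [-0.001  0.707  0.707 -0.   ] 18.3333 0.04776403134557914
```

View pics/wrist38.png

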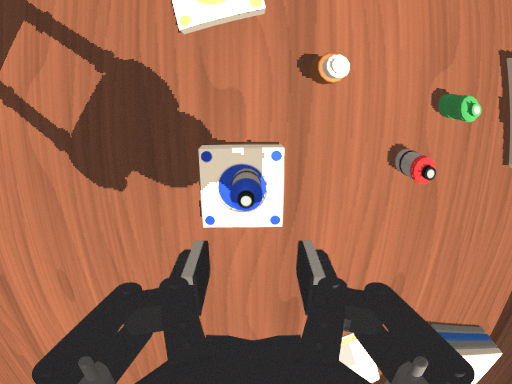

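Blue stands in its recess at (245,188), and the bottle is still in place. Next I'll go above red at about (0.630, -0.257).

Emit:
{"op": "apply_moves", "data": {
  "deltas": [50,5,35,0,0,50,10,70,0,0,50,16,105,0,0,50,20,140,0,0,50,23,164,0,0,50,23,164,0,0,50,23,164,0,0]
}}

```text
clock: 18.92
position: [0.6309, -0.2565, 0.1443]
ee_rot: [-0.001, 0.707, 0.708, -0.0]
contact_force: [-1.7, 0.1, -0.0]
width: 0.0499
gripper_force: 0.0
```

```bash
python3 look.py wrist,scene red_mid
```

```text
wrist red_mid [([255, 197], 0.78, [0.633, -0.259]), ([312, 123], 0.61, [0.679, -0.194])]
44
scene red_mid [([162, 262], 0.78, [0.684, -0.194]), ([131, 242], 0.52, [0.638, -0.257]), ([219, 156], 0.46, [0.419, -0.098])]
45
[ 0.6288 -0.2571  0.1453] [-0.     0.707  0.707 -0.   ] 19.1167 0.04997726683758229
```

Emit:
{"op": "apply_moves", "data": {
  "deltas": [50,-1,2,40,0,50,-1,2,75,0,50,-1,2,105,0,50,-1,2,115,0,50,-1,2,115,0,10,-1,2,115,0,10,-1,2,115,0,10,-1,2,115,0,10,-1,2,115,0,10,-1,2,115,0,10,-1,2,115,0,10,-1,2,115,0]
}}

```text
clock: 20.12
position: [0.6335, -0.2589, 0.0329]
ee_rot: [0.002, 0.707, 0.707, 0.001]
contact_force: [-0.8, 0.4, 6.2]
width: 0.0249
gripper_force: 39.9
```

Emit:
{"op": "apply_moves", "data": {
  "deltas": [10,0,0,0,0,10,0,0,-15,0,10,0,0,-40,0,10,0,0,-75,0,10,0,0,-100,0,10,0,0,-100,0]
}}

```text
clock: 20.62
position: [0.6355, -0.2596, 0.1375]
ee_rot: [0.006, 0.707, 0.707, 0.002]
contact_force: [0.7, -1.0, -0.9]
width: 0.0246
gripper_force: 39.4
```

Emit:
{"op": "apply_moves", "data": {
  "deltas": [10,25,0,0,0,10,60,0,0,0,10,95,0,0,0,10,130,0,0,0,10,165,0,0,0,10,200,0,0,0,10,235,0,0,0,10,270,0,0,0,10,305,0,0,0,10,340,0,0,0,10,375,0,0,0,10,405,0,0,0]
}}

```text
clock: 21.62
position: [0.6313, 0.1495, 0.1301]
ee_rot: [-0.0, 0.707, 0.707, 0.0]
contact_force: [0.1, 0.1, -0.3]
width: 0.0245
gripper_force: 39.4
```

Emit:
{"op": "apply_moves", "data": {
  "deltas": [10,35,0,0,0,10,70,0,0,0,10,105,-1,0,0,10,130,-2,0,0,10,140,-2,0,0,10,140,-2,25,0,10,140,-2,40,0,10,140,-2,40,0,10,140,-2,40,0]
}}

```text
clock: 22.37
position: [0.6292, 0.2861, 0.0893]
ee_rot: [-0.0, 0.707, 0.707, -0.001]
contact_force: [0.6, 0.6, -1.1]
width: 0.0246
gripper_force: 39.5
```

```bash
python3 look.py wrist,scene,side recess_red; python3 look.py scene,side,wrist red_mid 0.085
```

```text
wrist recess_red [([255, 208], 0.64, [0.63, 0.29])]
46
scene recess_red [([413, 243], 0.65, [0.639, 0.286])]
47
side recess_red [([238, 160], 0.61, [0.621, 0.288]), ([237, 138], 0.43, [0.674, 0.43])]
48
[0.6308 0.2868 0.0916] [0.001 0.707 0.707 0.001] 22.6667 0.024568207344458335
scene red_mid [([421, 219], 0.72, [0.632, 0.285]), ([162, 262], 0.57, [0.719, -0.18])]
49
side red_mid [([366, 250], 0.96, [0.626, -0.249]), ([236, 133], 0.5, [0.623, 0.301])]
50
wrist red_mid [([250, 261], 0.6, [0.629, 0.289])]
51
[0.6301 0.287  0.0905] [0.    0.707 0.707 0.   ] 22.9667 0.024703879219150755
```

Emit:
{"op": "apply_moves", "data": {
  "deltas": [10,1,1,15,0,10,1,1,30,0,10,1,1,40,0,10,1,1,43,0,10,1,1,44,0,10,1,1,44,0]
}}

```text
clock: 23.47
position: [0.6303, 0.2878, 0.0473]
ee_rot: [-0.0, 0.707, 0.707, -0.001]
contact_force: [-2.9, -1.3, 5.2]
width: 0.0245
gripper_force: 40.8
```

Emit:
{"op": "apply_moves", "data": {
  "deltas": [30,0,0,0,0,30,0,0,0,0,36,0,0,0,0,48,0,0,0,0,48,0,0,0,0,48,0,0,-25,0,48,0,0,-60,0,48,0,0,-100,0,48,0,0,-100,0,48,0,0,-100,0]
}}

```text
clock: 24.3
position: [0.633, 0.2887, 0.1499]
ee_rot: [0.002, 0.707, 0.707, 0.003]
contact_force: [-0.4, 1.4, -1.2]
width: 0.0481
gripper_force: 0.0
```

```bash
python3 look.py wrist,scene,side red_mid 0.04; python3 look.py wrist recess_red; python3 - <<'E'
import cv2,numpy as np
s=cv2.imread("pics/scene53.png");d=cv2.imread("pics/side54.png");w=cv2.imread("pics/wrist52.png")
f=lambda a,x,y:cv2.resize(a[y-32:y+32,x-32:x+32],(200,200),interpolation=cv2.INTER_CUBIC)
P=[(412,235),(222,160),(131,172),(378,163)];Q=[(238,150),(218,252),(283,318),(178,172)]
cv2.imwrite("pics/fin.png",np.vstack([np.hstack([f(s,*p) for p in P]),np.hstack([f(d,*p) for p in Q])]))
E
```

```text
wrist red_mid [([247, 186], 0.65, [0.629, 0.299]), ([247, 198], 0.56, [0.629, 0.288])]
52
scene red_mid [([418, 232], 0.62, [0.63, 0.289]), ([162, 264], 0.59, [0.697, -0.189])]
53
side red_mid [([368, 249], 0.93, [0.671, -0.202]), ([237, 150], 0.55, [0.623, 0.295]), ([219, 264], 0.45, [0.422, -0.129])]
54
[0.6302 0.2877 0.1445] [-0.001  0.707  0.707 -0.001] 24.6 0.04787384583562585
wrist recess_red [([251, 185], 0.7, [0.628, 0.292])]
55
[0.6305 0.2878 0.145 ] [-0.     0.707  0.707 -0.001] 24.7 0.048026477883971505
```

View pics/fin.png

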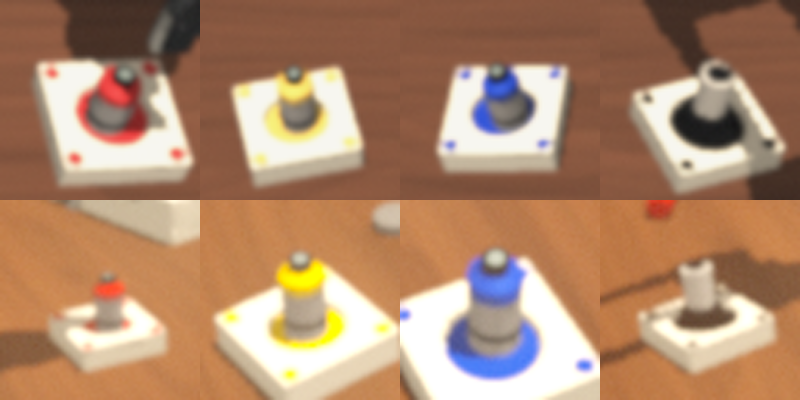

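View pics/wrist52.png

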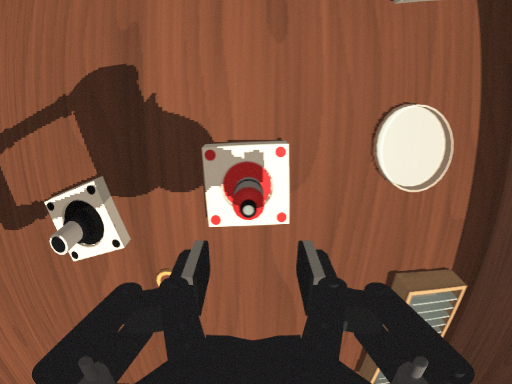

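All four stand upright in their recesses, with the gripper clear and open.

```bash
python3 -c "from rig import *;print(sign_off())"
```

```text
the job is handed in; nothing more can be done
None
```

The red, yellow and blue objectives and the eyepiece are standing upright and released in their own nests. The bottle and the green look-alike were left alone, and the job was handed in at about 25 s on the robot's clock; no verdict came back.

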